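Close up the bench-top slats in the plank jig

TASK

The six white slats of a model bench top lie side by side in the jig, short of its end stop. With a fingertip on the last slat, gently push the whole row along between the rails as one train, keeping the slats together, until the first slat sits square against the end stop and all the seams are closed, then take the hand away. Do not lift or tip any slat, do not ram the row into the stop, and leave everything else on the mat where it is.

Things in the scene. Friction and masses are not known exactly. Their poses are not given: they have to be found in the camera images.
- jig: plank jig: brown plywood base 360 (x) x 160 (y) x 12 mm, two parallel aluminium rails along x, 340 long, 22 wide, rising 12 mm above the base, 81.5 mm clear between them, centred on the x axis. Origin: centre of the underside, 3 mm above the table (plywood top 12 mm above the origin), z up, +x along the rails towards the end stop; the -x end is open. Screwed down, does not move
- stop: end stop: aluminium bar across the channel, 20 mm thick along x, face 17 mm high, bridging both rails, a black knob 18 mm across over each rail (top 33 mm above the plywood). Clamped, does not move, but at a different place each time. Origin: middle of its flat working face, at the level of the plywood top; +x away from the row (bar at x = 0 to 20 mm), axes parallel to the jig's
- slat1: white wooden slat, 20 (x) x 80 (y, across the channel) x 14 mm high, about 20 g, loose between the rails on the plywood. Origin: centre of its underside; axes as the jig's. First of six; its face starts 70 to 155 mm short of the end stop
- slat2: white wooden slat, 20 (x) x 80 (y, across the channel) x 14 mm high, about 20 g, loose between the rails on the plywood. Origin: centre of its underside; axes as the jig's. Touches slat1, on the side away from the stop
- slat3: white wooden slat, 20 (x) x 80 (y, across the channel) x 14 mm high, about 20 g, loose between the rails on the plywood. Origin: centre of its underside; axes as the jig's. Touches slat2, on the side away from the stop
- slat4: white wooden slat, 20 (x) x 80 (y, across the channel) x 14 mm high, about 20 g, loose between the rails on the plywood. Origin: centre of its underside; axes as the jig's. Touches slat3, on the side away from the stop
- slat5: white wooden slat, 20 (x) x 80 (y, across the channel) x 14 mm high, about 20 g, loose between the rails on the plywood. Origin: centre of its underside; axes as the jig's. Touches slat4, on the side away from the stop
- slat6: white wooden slat, 20 (x) x 80 (y, across the channel) x 14 mm high, about 20 g, loose between the rails on the plywood. Origin: centre of its underside; axes as the jig's. Touches slat5, on the side away from the stop. Last of the row: its free face (x = -10 mm) looks to the open end, at least 60 mm of bare base behind it. Sliding the whole row takes under 3 N
- leg_a: loose white bench leg, stepped bar 150 x 14 x 20 mm high, lying on the mat just outside the jig; origin: centre of the underside; leave it alone
- leg_b: the second, equal bench leg, lying on the mat just outside the jig; origin: centre of the underside; leave it alone
- glue: glue bottle, 44 mm across, whitish, white cap, green nozzle with a needle, 126 mm tall, standing on the mat beside the jig; origin: centre of the underside; leave it alone
- bench: finished white model bench, 150 x 80 x 34 mm high (slatted top on two stepped legs), to the side on the mat; origin: centre of the underside; leave it alone
- knife: craft knife, grey and black handle, 150 x 17 x 13 mm, lying to the side on the mat; origin: on the underside near the middle; leave it alone
- square: small engineer's square: dark stock 75 x 18 x 16 mm, steel blade 105 mm long, to the side on the mat; origin: under the centre of the stock; leave it alone
- pot: grey pot of brushes, 68 mm across and 85 mm tall, brush handles up to 166 mm, to the side on the mat; origin: centre of the underside; leave it alone
There are look-alikes about, which are no part of the job. What is shaped like the slat2 but orange is not meant.

How it is judged:
At the end, for the whole second after the job is handed in: The first slat is within 1.5 mm of the end stop, every seam between neighbouring slats is within 1.5 mm, all gaps together within 3 mm; every slat lies flat on the base (within 2.5 mm of height, 0.05 rad), square across the channel (within 0.03 rad) and at rest (x of slat1 in the frame of stop above -0.0115 m and x of slat2 in the frame of slat1 above -0.0215 m and x of slat3 in the frame of slat2 above -0.0215 m and x of slat4 in the frame of slat3 above -0.0215 m and x of slat5 in the frame of slat4 above -0.0215 m and x of slat6 in the frame of slat5 above -0.0215 m and x of slat6 in the frame of stop above -0.113 m and angle between the y axis of each of slat1, slat2, slat3, slat4, slat5, slat6 and the y axis of jig, either way round below 0.03 rad and angle between each of slat1, slat2, slat3, slat4, slat5, slat6's own z axis and vertical below 0.05 rad and z of each of slat1, slat2, slat3, slat4, slat5, slat6 in the frame of jig below 0.0145 m and linear speed of each of slat1, slat2, slat3, slat4, slat5, slat6 below 0.01 m/s); the robot touches nothing.
It fails at once if a slat is lifted off the base of the jig or tipped up (z of any of slat1, slat2, slat3, slat4, slat5, slat6 in the frame of jig above 0.02 m or angle between any of slat1, slat2, slat3, slat4, slat5, slat6's own z axis and vertical above 0.3 rad).
It fails at once if the row comes apart on the way: a gap of more than 8 mm opens between two neighbouring slats (x of slat2 in the frame of slat1 below -0.028 m or x of slat3 in the frame of slat2 below -0.028 m or x of slat4 in the frame of slat3 below -0.028 m or x of slat5 in the frame of slat4 below -0.028 m or x of slat6 in the frame of slat5 below -0.028 m).
It fails at once if the row is rammed: the fingers press on a slat, or the first slat on the end stop, with more than 120 N (contact force between the fingers and slat1 above 120 N or contact force between the fingers and slat2 above 120 N or contact force between the fingers and slat3 above 120 N or contact force between the fingers and slat4 above 120 N or contact force between the fingers and slat5 above 120 N or contact force between the fingers and slat6 above 120 N or contact force between slat1 and stop above 120 N).
It fails at once if one of the other things on the mat (legs, glue bottle, finished bench, knife, square, brush pot) is moved by more than 15 mm or tipped over (distance of any of bench, glue, knife, square, pot, leg_a, leg_b from where it was at the start of the episode above 0.015 m or angle between any of bench, glue, knife, square, pot, leg_a, leg_b's own z axis and vertical above 0.4 rad).
It also fails if it takes over 40 s, if anything falls off the work surface, if the arm or the gripper's body presses on something with over 40 N, if the wrist force passes 120 N, or if a joint passes its speed limit or range.

ROBOT

A 7-joint arm with a two-finger parallel gripper is mounted at the origin on the work surface. World frame = base frame: x ahead of the robot, y to its left, z up, the work surface at z = 0. Lengths are in m, angles in rad, forces in N, time in s.
With the tool pointing down it reaches from about 0.4 to 0.85 m from the base axis. Payload 4.5 kg.
Tool frame: the origin (TCP) lies midway between the tips of the shut fingers; the grasp point (between the pads) lies 19 mm behind it; x points along the fingers, z is the direction in which the jaws open and shut, and the axes are right-handed (so a half turn about x gives the same grasp; the last joint's range is limited). The gripper opens to 85 mm and grips with 20 to 120 N. Pads are 22 mm wide; open, the fingers measure 114 mm over their backs; the gripper's body (76 mm by 85 mm) begins 54 mm behind the grasp point. The pads swing forward as they close: fully open they stand 13 mm farther back than shut.
Start: joints at [-1.287, 0.689, -0.195, 1.565, 0.157, 0.902, -0.215], TCP at [0.154, 0.606, 0.231] pointing down, gripper open.
Joint ranges: [-3.01, 3.01], [-0.46, 2.08], [-1.47, 1.51], [0.13, 2.56], [-1, 4.14], [0.04, 2.09], [-2.66, 2.66]. Speed limits (rad/s): [2.57, 2.57, 3.14, 3.14, 3.14, 3.14, 3.14].

INTERFACE

Orientations are given as a unit quaternion [w, x, y, z].
In Python, from plant import r gives the robot as it stands.
- The arm moves only by the tool arm_command, never from a script. Its argument "motion" is a list of rows, each a list of 7 numbers: the shift along the tool's x, y, z in mm, then the turn, a rotation vector about the tool's x, y, z in rad, then the opening, from 0 (shut) to 1 (fully open). In form: [[tx, ty, tz, wx, wy, wz, jaw], ...]. A call has 1 to 5 rows; each row shifts and turns the commanded pose from where the row before left it, along the tool's axes as they then stand; what a row does not reach is not made up. A row lasts 1/10 s, in which the tool goes at most 50 mm and 8.59 degrees, less where a joint would pass 70% of its speed; a pose out of reach is approached as far as the arm can. A call is refused whole if a number of a shift passes 50 or a number of a turn 0.15, either way. A call with a gripper value outside its range is refused whole. The fingers move at their own pace and stop on an object; "squeeze" is the grip in N (left out, the last holds). Time passes only in rows, so rows that do not move let the fingers close. It gives the time, the measured TCP pose, the force and the opening at its end, in the units of the state.
- r.get_state(): the state, without advancing time (a new reading comes with each control period).
- r.camera(name): name is "scene" or "top"; returns (picture, depth): 480x640x3 uint8, red, green, blue; 480x640 float32, m along the optical axis (not along the pixel's ray), 0 where there is no reading.
- r.calibration(name): a dict with "K" (3x3 intrinsics, pixels), "k1" (the pictures are not rectified: a ray, as slopes to the right and down, at radius r is drawn at 1 + k1 r^2 times it, then the intrinsics apply), "T" (4x4, takes a point from camera to world coordinates). Camera axes: x right, y down, z forward; pixel columns grow to the right and rows downward; lengths in m; the calibration is good to about 2 mm. A picture is of the moment at which its call begins. calibration takes no time and is no camera call.
- r.close_job(): hands the job in, once; it reports no verdict.
The state is a dict: "clock": time; "qpos": joint angles; "dq": joint speeds; "joint_torque": joint torques, N m; "eef_pos": TCP position; "orientation": TCP orientation; "force": force on the tool from outside, world axes, zero at the start; "wrist_torque": the same for the moment, N m; "opening": finger opening in m.
Only numpy, scipy, OpenCV 4.12 (cv2) and the standard library are available. Lean on these libraries where they do the work, as an engineer would, in place of code of your own. Each camera call takes 0.05 s, during which the arm holds its last target.

## Working session

There is one attempt and no reset: what is moved stays moved. The work goes in short steps, Python scripts to look and compute and a tool call to move; the robot and the scene stay as the last step left them, time stands still between calls to the robot, and variables do not carry over. Pictures are saved under pics/ and viewed, and the job is handed in when it is done.

Besides the shell and the picture viewer there is one more tool, called after "Call:" by a JSON object that holds its "op" and its "data", one argument or row to a line. arm_command: Moves the arm, as the interface text tells. Its arguments: {"type":"object","properties":{"motion":{"type":"array"},"squeeze":{"type":"number"}},"required":["motion"]}

```bash
mkdir -p pics
python3 - <<'E'
from plant import r
import cv2,numpy as np
for n in("top","scene"):
    p,d=r.camera(n); cv2.imwrite(f"pics/{n}0.png",p[:,:,::-1]); np.save(f"{n}_d0.npy",d)
    c=r.calibration(n); print(n,c)
s=r.get_state(); print(s)
E
```

```text
top {'K': array([[498.51093165,   0.        , 318.36257624],
       [  0.        , 498.51093165, 237.81892114],
       [  0.        ,   0.        ,   1.        ]]), 'k1': 0.00558277862866866, 'T': array([[ 0.00288018, -0.99051519,  0.1373731 ,  0.29856256],
       [-0.99999062, -0.00240849,  0.00359975, -0.00174109],
       [-0.00323475, -0.13738218, -0.99051283,  1.20327959],
       [ 0.        ,  0.        ,  0.        ,  1.        ]])}
scene {'K': array([[435.38431503,   0.        , 324.3022607 ],
       [  0.        , 435.38431503, 242.17694386],
       [  0.        ,   0.        ,   1.        ]]), 'k1': -0.08739628108281862, 'T': array([[-0.08214313,  0.65046003, -0.75508559,  1.35468171],
       [ 0.99655017,  0.04460474, -0.06998697,  0.10076589],
       [-0.01184333, -0.75822962, -0.65188003,  0.83734879],
       [ 0.        ,  0.        ,  0.        ,  1.        ]])}
{'clock': 0.1, 'qpos': array([-1.28716451,  0.68987746, -0.19452783,  1.56621101,  0.15730443,
        0.90249517, -0.2151206 ]), 'dq': array([-0.00074236, -0.00376489,  0.00080218, -0.00398516,  0.0004424 ,
        0.0013631 , -0.00208121]), 'joint_torque': array([-4.13672373e-03, -5.40600765e+01, -1.27204522e+00, -1.58987296e+01,
        9.29458241e-03,  4.36674367e-03, -1.09510651e-05]), 'eef_pos': array([0.15442591, 0.60504175, 0.23058631]), 'orientation': array([ 0.55796607, -0.43420371,  0.55880661,  0.43344685]), 'force': array([-0.24269638,  0.84353085, -0.12418718]), 'wrist_torque': array([ 0.03929696, -0.04904349, -0.00546579]), 'opening': 0.08554042455287364}
```

View pics/top0.png

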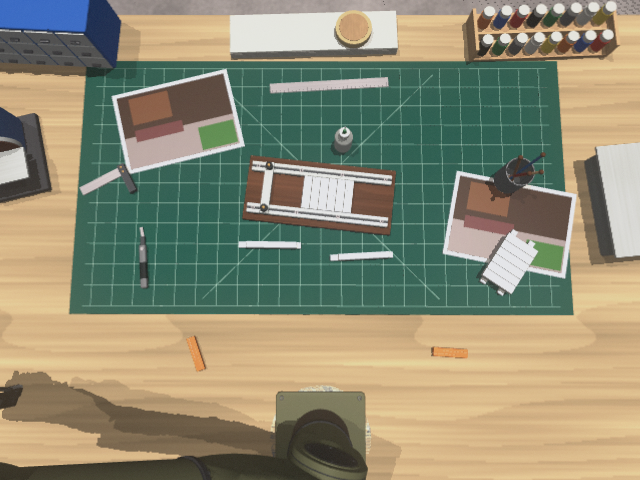

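View pics/scene0.png

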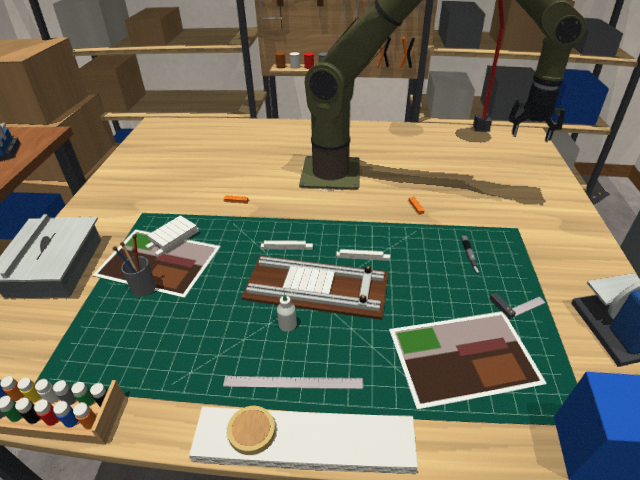

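The top view shows the jig centred near (320,195) with its stop at (267,186). The white row spans about x=303–354, the glue bottle is at (344,140), and the legs are at (270,245) and (362,256). The orange look-alikes at (196,353) and (450,352) are off the mat and not meant. I'll enlarge the jig.

Run:
```python
import cv2
p=cv2.imread("pics/top0.png")[145:245,235:405]
cv2.imwrite("pics/crop0.png",cv2.resize(p,None,fx=4.7,fy=4.7,interpolation=cv2.INTER_CUBIC))
```

```text
(no output)
```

View pics/crop0.png

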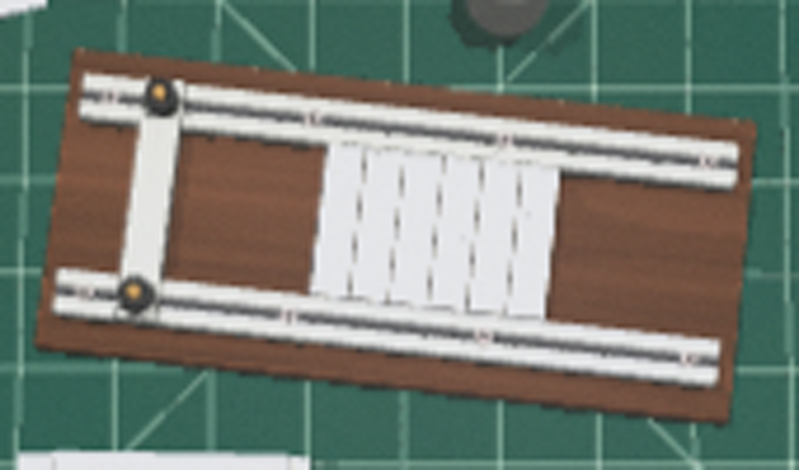

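```bash
cat > h.py <<'E'
from plant import r
import numpy as np,cv2
from scipy.spatial.transform import Rotation as R
def px2w(uv,z,cam="top"):
    c=r.calibration(cam);K,k,T=c["K"],c["k1"],c["T"]
    uv=np.atleast_2d(np.array(uv,float))
    xy=cv2.undistortPoints(uv[:,None],K,np.array([k,0,0,0,0.]))[:,0]
    d=np.c_[xy,np.ones(len(xy))]@T[:3,:3].T
    return T[:3,3]+d*((z-T[2,3])/d[:,2])[:,None]
def rot():
    q=r.get_state()["orientation"]; return R.from_quat(np.r_[q[1:],q[0]])
E
python3 - <<'E'
from h import *
f=lambda a:np.array(a)/4.7+[235,145]-0.4
J=px2w(f([(80,48),(757,123),(727,424),(37,347)]),.015)
print("jig",J.round(4).tolist(),"ctr",J.mean(0)[:2])
ux=(J[0]+J[3]-J[1]-J[2]);ux/=np.linalg.norm(ux);uy=np.array([-ux[1],ux[0],0]);print(ux,"yaw",np.arctan2(ux[1],ux[0]))
C=J.mean(0)
for n,p,z in(("stopface",[(182,112),(161,283)],.032),("first",[(330,143),(311,292)],.029),("last",[(562,170),(545,320)],.029),("rails",[(738,143),(718,384),(82,73),(55,315)],.027)):
    P=px2w(f(p),z); print(n,P.round(4).tolist(),((P-C)@ux).round(4),((P-C)@uy).round(4))
print(rot().as_matrix().round(3))
E
```

```text
jig [[0.6694, 0.1676, 0.015], [0.6297, -0.1864, 0.015], [0.4711, -0.1681, 0.015], [0.5103, 0.1864, 0.015]] ctr [ 5.70126500e-01 -1.15163613e-04]
[0.11075619 0.99384761 0.        ] yaw 1.4598124360587559
stopface [[0.6302, 0.112, 0.032], [0.5405, 0.1213, 0.032]] [0.118  0.1174] [-0.0473  0.0429]
first [[0.6148, 0.0358, 0.029], [0.5366, 0.0449, 0.029]] [0.0406 0.0411] [-0.0404  0.0383]
last [[0.6008, -0.0836, 0.029], [0.5224, -0.0744, 0.029]] [-0.0796 -0.0791] [-0.0397  0.0392]
rails [[0.6157, -0.1745, 0.027], [0.4899, -0.1622, 0.027], [0.6523, 0.1646, 0.027], [0.5248, 0.1757, 0.027]] [-0.1683 -0.17    0.1728  0.1697] [-0.0646  0.0618 -0.0634  0.0646]
[[-0.    -0.969  0.247]
 [-0.002  0.247  0.969]
 [-1.    -0.    -0.002]]
```

Measured so far: jig yaw is 1.460 rad. The stop face is at jig x=+0.1175, the row's front at +0.041 and its back at −0.079, so the push is about 77 mm. I'll shut the fingers, align the jaw axis with the channel, and come around at height.

Call:
{"op": "arm_command", "data": {
  "motion": [
    [0,-20,-10,-0.069,0,0,0],
    [0,-40,-22,-0.069,0,0,0],
    [0,-40,-22,0,0,0,0],
    [0,-40,-22,0,0,0,0],
    [0,-40,-22,0,0,0,0]
  ],
  "squeeze": 20
}}

```text
clock: 0.6
eef_pos: [0.3199, 0.4817, 0.231]
orientation: [0.527, -0.471, 0.527, 0.471]
force: [0.8, 0.7, -0.7]
opening: 0.0118
```

Call:
{"op": "arm_command", "data": {
  "motion": [
    [0,-40,-22,0,0,0,0],
    [0,-40,-22,0,0,0,0],
    [0,-25,-40,0,0,0,0],
    [0,-20,-40,0,0,0,0],
    [0,-10,-40,0,0,0,0]
  ]
}}

```text
clock: 1.1
eef_pos: [0.4363, 0.3026, 0.2308]
orientation: [0.528, -0.471, 0.528, 0.47]
force: [0.5, -0.5, -0.0]
opening: -0.0001
```

Call:
{"op": "arm_command", "data": {
  "motion": [
    [0,-16,-41,0,0,0,0],
    [0,-16,-41,0,0,0,0],
    [0,-16,-41,0,0,0,0],
    [0,-16,-41,0,0,0,0],
    [0,-16,-41,0,0,0,0]
  ]
}}

```text
clock: 1.6
eef_pos: [0.4912, 0.0906, 0.2311]
orientation: [0.527, -0.471, 0.527, 0.471]
force: [2.0, 0.7, -0.7]
opening: -0.0002
```

Call:
{"op": "arm_command", "data": {
  "motion": [
    [0,-16,-41,0,0,0,0],
    [0,-16,-41,0,0,0,0],
    [0,-16,-41,0,0,0,0],
    [0,-16,-41,0,0,0,0],
    [0,0,0,0,0,0,0]
  ]
}}

```text
clock: 2.1
eef_pos: [0.5369, -0.0864, 0.2305]
orientation: [0.529, -0.469, 0.531, 0.467]
force: [-1.0, 0.2, 0.2]
opening: 0.0004
```

```bash
cat >> h.py <<'E'
C=np.array([0.5701,-0.0001,0.015]);ux=np.array([0.11076,0.99385,0]);uy=np.array([-ux[1],ux[0],0])
def rep():
    s=r.get_state();p=s["eef_pos"]-C;M=rot().as_matrix()
    print(s["clock"],"jig xyz",[round(float(v),4) for v in(p@ux,p@uy,s["eef_pos"][2])],"F",s["force"].round(2),"\n",M.round(3),"yawerr",(M[:,2]@uy).round(4))
E
python3 -c "
from h import *
rep()"
```

```text
2.1 jig xyz [-0.0895, 0.0235, 0.2305] F [-0.98  0.19  0.19] 
 [[-0.    -0.992  0.124]
 [-0.005  0.124  0.992]
 [-1.    -0.    -0.005]] yawerr -0.013
```

Call:
{"op": "arm_command", "data": {
  "motion": [
    [0,-12,-18,-0.013,0,0,0],
    [0,-12,-18,0,0,0,0],
    [40,0,0,0,0,0,0],
    [40,0,0,0,0,0,0],
    [40,0,0,0,0,0,0]
  ]
}}

```text
clock: 2.6
eef_pos: [0.5565, -0.1157, 0.11]
orientation: [0.524, -0.475, 0.524, 0.475]
force: [0.0, 0.5, 0.3]
opening: -0.0003
```

Call:
{"op": "arm_command", "data": {
  "motion": [
    [20,0,0,0,0,0,0],
    [20,0,0,0,0,0,0],
    [0,0,0,0,0,0,0],
    [0,0,0,0,0,0,0]
  ]
}}

```text
clock: 3.0
eef_pos: [0.5564, -0.1155, 0.0713]
orientation: [0.524, -0.475, 0.524, 0.475]
force: [-0.5, -0.1, 0.3]
opening: -0.0
```

```bash
python3 -c "
from h import *
rep()
for n in('top','scene'):
    p,d=r.camera(n)
    q=p[145:245,235:405] if n=='top' else p[230:340,220:410]
    cv2.imwrite('pics/%s1.png'%n,cv2.resize(q[:,:,::-1],None,fx=4.2,fy=4.2,interpolation=2))"
```

```text
3.0 jig xyz [-0.1162, 0.0008, 0.0713] F [-0.52 -0.14  0.26] 
 [[-0.001 -0.995  0.098]
 [ 0.     0.098  0.995]
 [-1.     0.001  0.   ]] yawerr 0.0127
```

View pics/scene1.png

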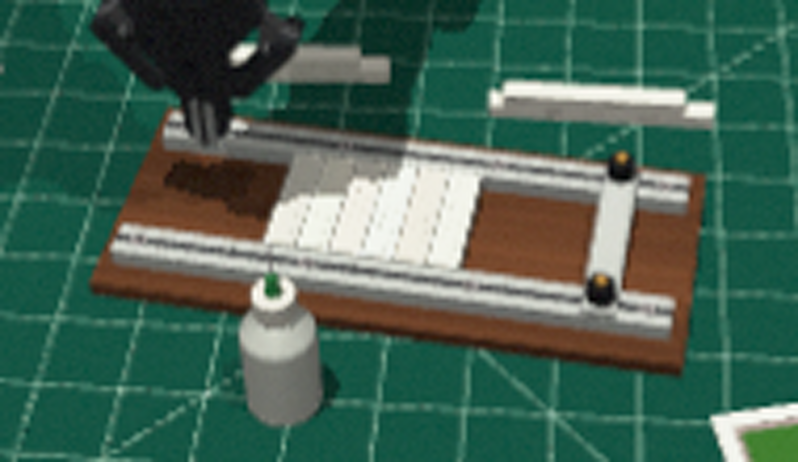

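View pics/top1.png

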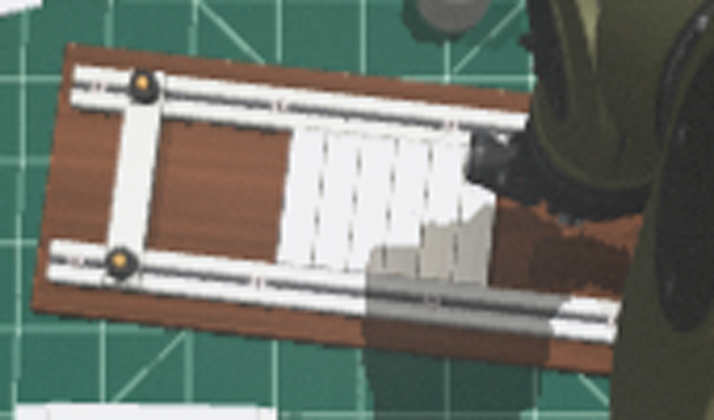

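The fingertips are shut at crop (205,120), behind the last slat and clear of it. The row is intact and the glue and legs are clear. I'll back off slightly, fix the yaw and descend to about z=0.020.

Call:
{"op": "arm_command", "data": {
  "motion": [
    [0,0,-6,0.013,0,0,0],
    [20,0,0,0,0,0,0],
    [15,0,0,0,0,0,0],
    [10,0,0,0,0,0,0],
    [6,-1,0,0,0,0,0]
  ]
}}

```text
clock: 3.6
eef_pos: [0.5564, -0.122, 0.0194]
orientation: [0.527, -0.471, 0.527, 0.472]
force: [-0.8, 0.7, 0.4]
opening: -0.0001
```

Call:
{"op": "arm_command", "data": {
  "motion": [
    [0,0,0,0,0,0,0],
    [0,0,0,0,0,0,0],
    [0,0,0,0,0,0,0]
  ]
}}

```text
clock: 3.9
eef_pos: [0.5574, -0.122, 0.0208]
orientation: [0.527, -0.472, 0.527, 0.471]
force: [-0.8, 0.5, 0.4]
opening: -0.0002
```

```bash
python3 -c "
from h import *
rep()"
```

```text
3.9 jig xyz [-0.1225, -0.0009, 0.0208] F [-0.8   0.51  0.43] 
 [[ 0.001 -0.994  0.111]
 [ 0.     0.111  0.994]
 [-1.    -0.001  0.   ]] yawerr -0.0007
```

Call:
{"op": "arm_command", "data": {
  "motion": [
    [0,0,5,0,0,0,0],
    [0,0,5,0,0,0,0],
    [0,0,5,0,0,0,0],
    [0,0,5,0,0,0,0],
    [0,0,2,0,0,0,0]
  ]
}}

```text
clock: 4.4
eef_pos: [0.5596, -0.0989, 0.0203]
orientation: [0.527, -0.472, 0.527, 0.472]
force: [-0.4, 0.5, 0.3]
opening: 0.0004
```

Call:
{"op": "arm_command", "data": {
  "motion": [
    [0,0,2,0,0,0,0],
    [0,0,2,0,0,0,0],
    [0,0,2,0,0,0,0],
    [0,0,2,0,0,0,0],
    [0,0,2,0,0,0,0]
  ]
}}

```text
clock: 4.9
eef_pos: [0.5605, -0.0901, 0.0203]
orientation: [0.527, -0.471, 0.527, 0.471]
force: [-0.2, 0.2, 0.2]
opening: -0.0003
```

Call:
{"op": "arm_command", "data": {
  "motion": [
    [0,0,2,0,0,0,0],
    [0,0,2,0,0,0,0],
    [0,0,2,0,0,0,0],
    [0,0,2,0,0,0,0],
    [0,0,2,0,0,0,0]
  ]
}}

```text
clock: 5.4
eef_pos: [0.5617, -0.0802, 0.0203]
orientation: [0.527, -0.471, 0.527, 0.471]
force: [0.0, -0.5, -0.4]
opening: 0.0
```

```bash
python3 -c "
from h import *
rep()
for n in('top','scene'):
    p,d=r.camera(n)
    q=p[145:245,235:405] if n=='top' else p[230:340,220:410]
    cv2.imwrite('pics/%s2.png'%n,cv2.resize(q[:,:,::-1],None,fx=4.2,fy=4.2,interpolation=2))"
```

```text
5.4 jig xyz [-0.0805, -0.0005, 0.0203] F [ 0.04 -0.51 -0.36] 
 [[ 0.    -0.994  0.112]
 [-0.     0.112  0.994]
 [-1.    -0.     0.   ]] yawerr -0.0008
```

View pics/scene2.png

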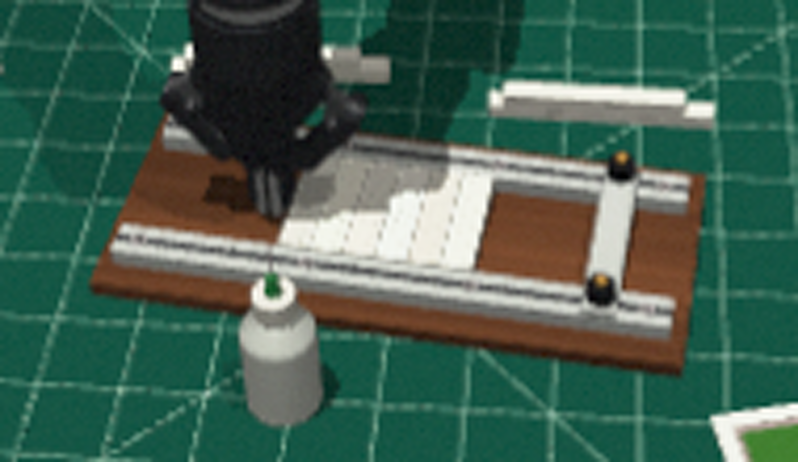

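View pics/top2.png

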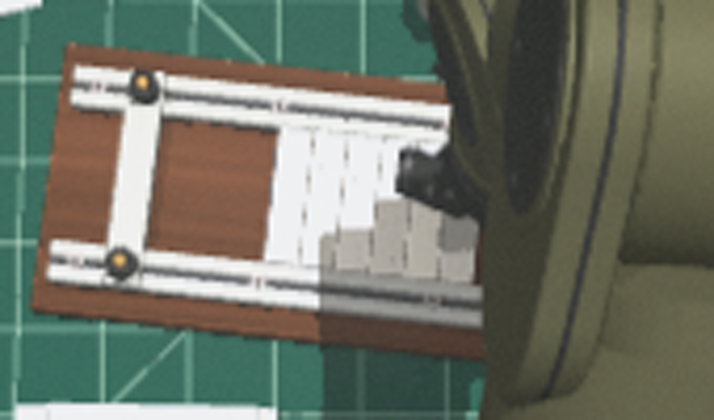

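The row is moving together: its front has gone from crop x≈292 to 279 (about 7 mm), and no gaps show. About 69 mm remain, so I'll continue gently.

Call:
{"op": "arm_command", "data": {
  "motion": [
    [0,0,3,0,0,0,0],
    [0,0,3,0,0,0,0],
    [0,0,3,0,0,0,0],
    [0,0,3,0,0,0,0],
    [0,0,3,0,0,0,0]
  ]
}}

```text
clock: 6.0
eef_pos: [0.5633, -0.065, 0.0203]
orientation: [0.527, -0.471, 0.527, 0.471]
force: [-0.4, -0.2, -0.7]
opening: -0.0001
```

Call:
{"op": "arm_command", "data": {
  "motion": [
    [0,0,3,0,0,0,0],
    [0,0,3,0,0,0,0],
    [0,0,3,0,0,0,0],
    [0,0,3,0,0,0,0],
    [0,0,3,0,0,0,0]
  ]
}}

```text
clock: 6.5
eef_pos: [0.565, -0.0502, 0.0203]
orientation: [0.527, -0.471, 0.527, 0.471]
force: [0.2, -0.3, 0.3]
opening: 0.0002
```

Call:
{"op": "arm_command", "data": {
  "motion": [
    [0,0,3,0,0,0,0],
    [0,0,3,0,0,0,0],
    [0,0,3,0,0,0,0],
    [0,0,3,0,0,0,0],
    [0,0,3,0,0,0,0]
  ]
}}

```text
clock: 7.0
eef_pos: [0.5667, -0.0353, 0.0203]
orientation: [0.527, -0.471, 0.527, 0.471]
force: [-0.9, -0.3, 0.7]
opening: 0.0002
```

Call:
{"op": "arm_command", "data": {
  "motion": [
    [0,0,3,0,0,0,0],
    [0,0,3,0,0,0,0],
    [0,0,2,0,0,0,0],
    [0,0,2,0,0,0,0],
    [0,0,2,0,0,0,0]
  ]
}}

```text
clock: 7.5
eef_pos: [0.568, -0.0235, 0.0203]
orientation: [0.527, -0.471, 0.527, 0.471]
force: [-0.2, -1.3, 0.7]
opening: 0.0001
```

```bash
python3 -c "
from h import *
rep()
for n in('top','scene'):
    p,d=r.camera(n)
    q=p[145:245,235:405] if n=='top' else p[230:340,220:410]
    cv2.imwrite('pics/%s3.png'%n,cv2.resize(q[:,:,::-1],None,fx=4.2,fy=4.2,interpolation=2))"
```

```text
7.5 jig xyz [-0.0235, -0.0005, 0.0203] F [-0.2  -1.34  0.66] 
 [[ 0.    -0.994  0.112]
 [-0.     0.112  0.994]
 [-1.    -0.    -0.   ]] yawerr -0.0009
```

View pics/scene3.png

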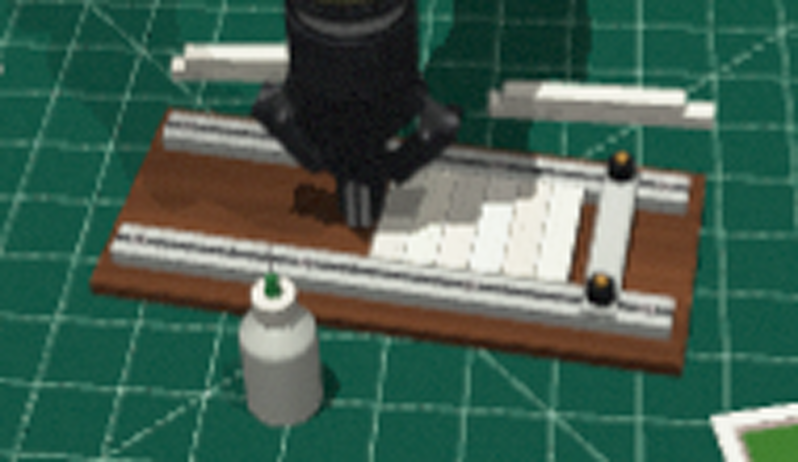

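View pics/top3.png

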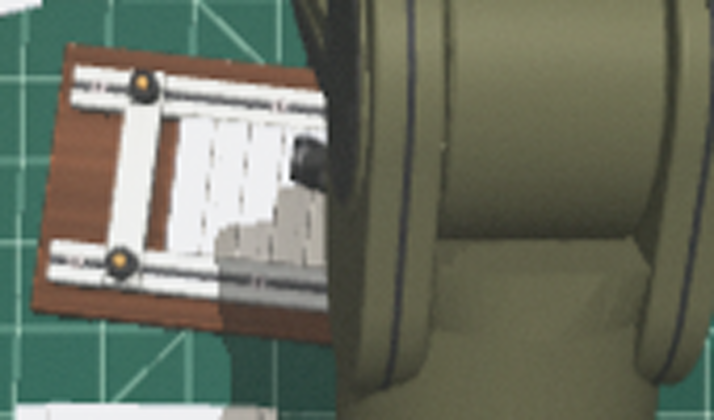

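A gap of about 12 mm remains in the top view (front at crop x≈181, stop at ≈160), and the row is together and square. I'll now creep in while watching the force.

Call:
{"op": "arm_command", "data": {
  "motion": [
    [0,0,2,0,0,0,0],
    [0,0,2,0,0,0,0],
    [0,0,2,0,0,0,0],
    [0,0,1,0,0,0,0],
    [0,0,1,0,0,0,0]
  ]
}}

```text
clock: 8.1
eef_pos: [0.5689, -0.0156, 0.0203]
orientation: [0.527, -0.471, 0.527, 0.471]
force: [-0.5, 0.2, -0.8]
opening: 0.0001
```

Call:
{"op": "arm_command", "data": {
  "motion": [
    [0,0,0.5,0,0,0,0],
    [0,0,0.5,0,0,0,0],
    [0,0,0.5,0,0,0,0],
    [0,0,0.5,0,0,0,0]
  ]
}}

```text
clock: 8.5
eef_pos: [0.5691, -0.0137, 0.0202]
orientation: [0.527, -0.471, 0.527, 0.471]
force: [0.1, 0.2, -0.0]
opening: 0.0
```

Call:
{"op": "arm_command", "data": {
  "motion": [
    [0,0,0.5,0,0,0,0],
    [0,0,0.5,0,0,0,0],
    [0,0,0.5,0,0,0,0]
  ]
}}

```text
clock: 8.8
eef_pos: [0.5693, -0.0122, 0.0203]
orientation: [0.527, -0.471, 0.527, 0.471]
force: [-0.5, -0.5, -0.1]
opening: -0.0001
```

Call:
{"op": "arm_command", "data": {
  "motion": [
    [0,0,0.5,0,0,0,0],
    [0,0,0.5,0,0,0,0]
  ]
}}

```text
clock: 9.0
eef_pos: [0.5692, -0.0114, 0.0202]
orientation: [0.527, -0.471, 0.527, 0.471]
force: [-0.5, -1.8, -0.1]
opening: 0.0003
```

Call:
{"op": "arm_command", "data": {
  "motion": [
    [0,0,0.5,0,0,0,0],
    [0,0,0.5,0,0,0,0]
  ]
}}

```text
clock: 9.2
eef_pos: [0.5691, -0.0112, 0.0202]
orientation: [0.527, -0.471, 0.528, 0.471]
force: [-1.0, -3.4, 0.4]
opening: 0.0
```

Call:
{"op": "arm_command", "data": {
  "motion": [
    [0,0,0.5,0,0,0,0],
    [0,0,0.5,0,0,0,0]
  ]
}}

```text
clock: 9.4
eef_pos: [0.5691, -0.011, 0.0202]
orientation: [0.527, -0.471, 0.528, 0.471]
force: [-0.5, -6.0, 0.8]
opening: 0.0001
```

Call:
{"op": "arm_command", "data": {
  "motion": [
    [0,0,0.5,0,0,0,0],
    [0,0,0.5,0,0,0,0],
    [0,0,0,0,0,0,0]
  ]
}}

```text
clock: 9.7
eef_pos: [0.569, -0.011, 0.0202]
orientation: [0.526, -0.471, 0.529, 0.47]
force: [-0.8, -7.4, 1.2]
opening: 0.0001
```

```bash
python3 -c "
from h import *
rep()
for n in('top','scene'):
    p,d=r.camera(n)
    q=p[145:245,235:335] if n=='top' else p[250:330,300:400]
    cv2.imwrite('pics/%s4.png'%n,cv2.resize(q[:,:,::-1],None,fx=6,fy=6,interpolation=2))"
```

```text
9.7 jig xyz [-0.0109, -0.0001, 0.0202] F [-0.75 -7.38  1.23] 
 [[-0.002 -0.994  0.114]
 [-0.003  0.114  0.994]
 [-1.     0.001 -0.004]] yawerr -0.0028
```

View pics/scene4.png

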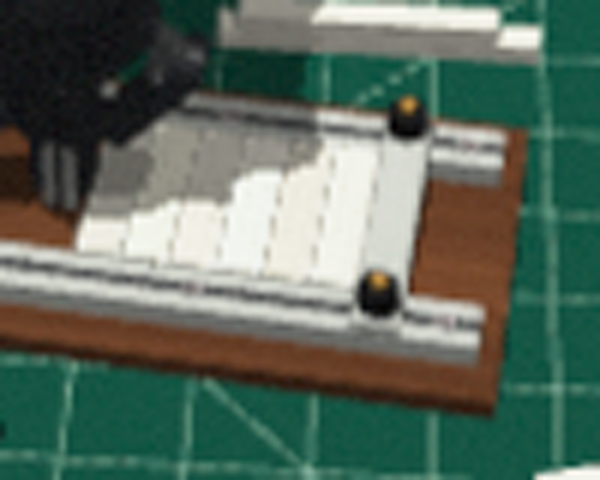

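View pics/top4.png

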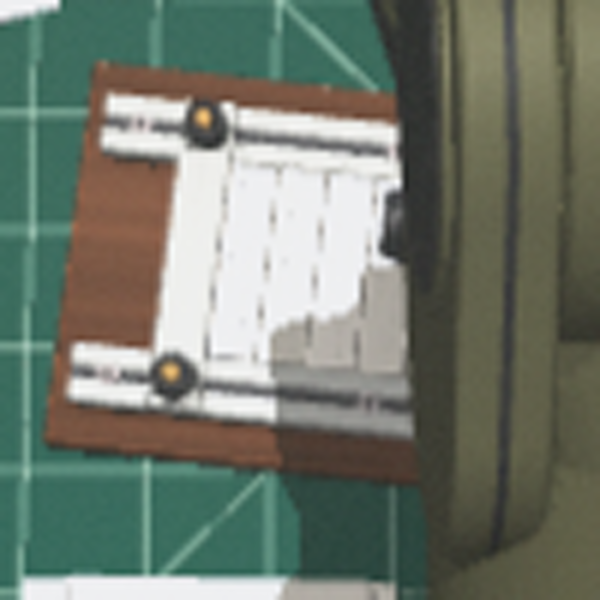

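The row is against the stop (stop seam at top-crop x≈215–230, no brown gap). With 7 N on the row the TCP no longer advances, so all seams are compressed. I'll back off straight, then lift.

Call:
{"op": "arm_command", "data": {
  "motion": [
    [0,0,-2,0,0,0,0],
    [0,0,-3,0,0,0,0],
    [0,0,-8,0,0,0,0],
    [0,0,-15,0,0,0,0],
    [0,0,-15,0,0,0,0]
  ]
}}

```text
clock: 10.3
eef_pos: [0.565, -0.052, 0.0203]
orientation: [0.527, -0.471, 0.527, 0.471]
force: [0.5, -0.2, -0.3]
opening: 0.0002
```

Call:
{"op": "arm_command", "data": {
  "motion": [
    [-20,0,0,0,0,0,0],
    [-40,0,0,0,0,0,0],
    [-40,0,0,0,0,0,0],
    [-40,0,-30,0,0,0,0],
    [-40,0,-40,0,0,0,0]
  ]
}}

```text
clock: 10.8
eef_pos: [0.5578, -0.1163, 0.1978]
orientation: [0.527, -0.472, 0.526, 0.472]
force: [0.4, -1.1, 0.1]
opening: -0.0001
```

Call:
{"op": "arm_command", "data": {
  "motion": [
    [-10,0,-40,0,0,0,0],
    [0,0,-40,0,0,0,0],
    [0,0,-40,0,0,0,0],
    [0,0,-40,0,0,0,0],
    [0,0,0,0,0,0,0]
  ]
}}

```text
clock: 11.3
eef_pos: [0.5361, -0.2853, 0.2051]
orientation: [0.528, -0.469, 0.532, 0.467]
force: [-1.2, -0.3, -0.5]
opening: -0.0003
```

```bash
python3 -c "
from h import *
rep()
for n in('top','scene'):
    p,d=r.camera(n)
    cv2.imwrite('pics/%s5f.png'%n,p[:,:,::-1])
    q=p[145:245,235:405] if n=='top' else p[250:330,260:400]
    cv2.imwrite('pics/%s5.png'%n,cv2.resize(q[:,:,::-1],None,fx=4.7,fy=4.7,interpolation=2))"
```

```text
11.3 jig xyz [-0.2872, 0.0022, 0.2051] F [-1.2  -0.32 -0.45] 
 [[-0.002 -0.992  0.124]
 [-0.006  0.124  0.992]
 [-1.     0.001 -0.006]] yawerr -0.0137
```

View pics/top5.png

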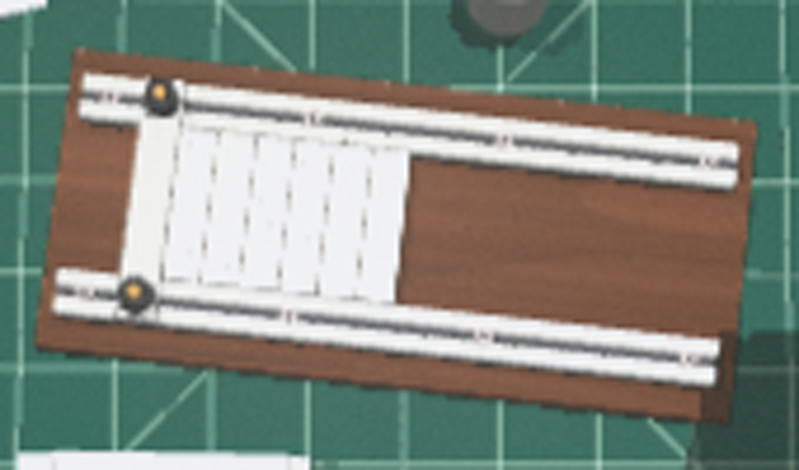

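View pics/scene5.png

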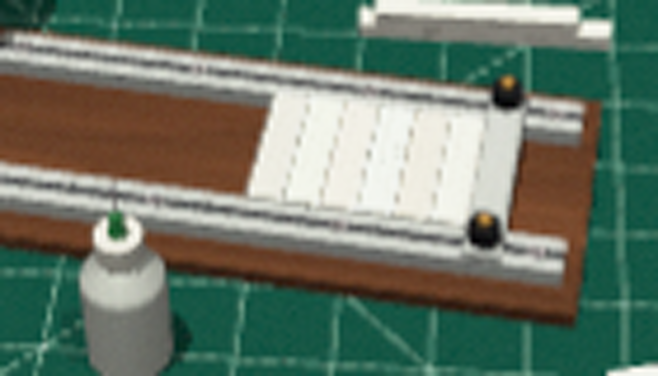

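View pics/top5f.png

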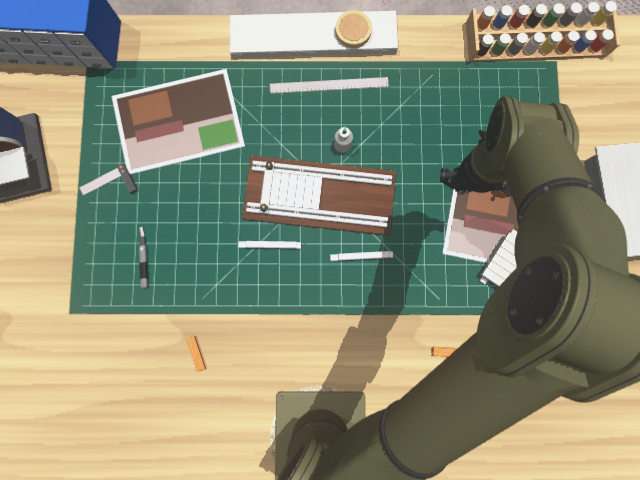

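The row sits closed against the stop; its back edge runs from crop (410,152) to (395,303). Everything else visible is in place. The arm is near the brush pot, so I'll move it back a little and measure the row length.

Call:
{"op": "arm_command", "data": {
  "motion": [
    [-20,0,20,0,0,0,0],
    [-20,0,20,0,0,0,0],
    [0,0,0,0,0,0,0],
    [0,0,0,0,0,0,0],
    [0,0,0,0,0,0,0]
  ]
}}

```text
clock: 11.9
eef_pos: [0.5433, -0.2358, 0.2447]
orientation: [0.527, -0.471, 0.528, 0.472]
force: [0.4, -0.5, 0.1]
opening: -0.0001
```

Run:
```python
from h import *
rep(); print(abs(r.get_state()["dq"]).max())
f=lambda a:np.array(a)/4.7+[235,145]-0.4
P=px2w(f([(410,152),(395,303)]),.029);Q=px2w(f([(182,112),(161,283)]),.032)
print((P-C)@ux,(Q-C)@ux)
p,_=r.camera("top");cv2.imwrite("pics/top6.png",p[:,:,::-1])
p,_=r.camera("scene");cv2.imwrite("pics/scene6.png",p[:,:,::-1])
```

```text
11.9 jig xyz [-0.2373, 0.0005, 0.2447] F [ 0.39 -0.53  0.14] 
 [[-0.002 -0.994  0.112]
 [-0.     0.112  0.994]
 [-1.     0.002 -0.001]] yawerr -0.0013
0.010180308618907273
[-0.0008782  -0.00218751] [0.11802674 0.11737384]
```

View pics/scene6.png

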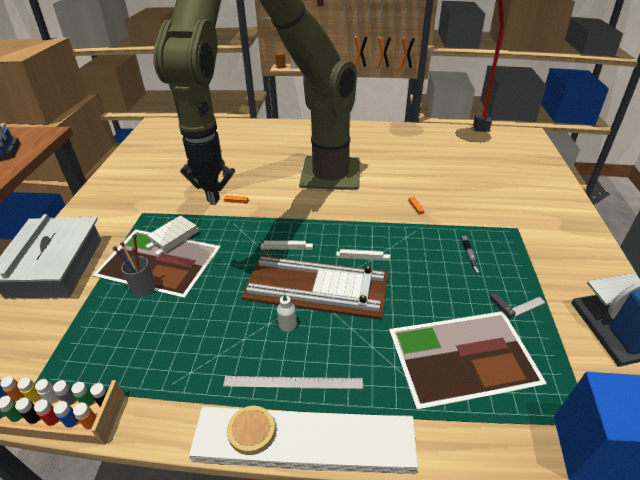

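From stop face to row back I measure 119–119.6 mm against a nominal 120 mm, so the seams are closed. The hand is clear, and the pot, glue, legs, bench and tools stand where they were. Handing in.

```bash
python3 -c "
from plant import r
r.close_job()"
```

```text
the job is handed in; nothing more can be done
```

The six slats now sit as one closed row against the end stop, and the job is handed in; no verdict is reported. I pushed the last slat with the shut fingers, low on its free face and on the channel's centre line. The push was about 77 mm at 20–30 mm/s, slowing to 5 mm/s near the stop. Once the row stopped moving I held a push of about 7 N, backed straight off and lifted clear, finishing at about 12 s of the 40 s allowed.

**Last checks:**
- **Row length:** the distance from stop face to row back measured 119.0 mm on one side and 119.6 mm on the other, against 120 mm for six closed slats. That is within my pixel accuracy of about 1 mm.
- **Slats:** no gaps or tilt show in either camera.
- **Rest of the mat:** by eye, everything else is where it was.
- **Arm:** it stands clear, with no contact force on it.

No check failed or disagreed. At that pixel accuracy I could not measure each 1.5 mm seam limit separately; the closed row under the final push is the main evidence for the seams.

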